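Stand the leaning box grater back up and push it home against the tea box

ROBOT

A 6-joint arm with a two-finger parallel gripper is mounted at the origin on a cart in front of the work surface, level with it; the furniture and walls round the work are solid. World frame = base frame: x ahead of the robot, y to its left, z up, the work surface at z = 0. Lengths are in mm, angles in rad, forces in N, time in s.
With the tool pointing down it reaches from about 275 to 750 mm from the base axis. Payload 10.2 kg.
Tool frame: the origin (TCP) lies midway between the tips of the shut fingers; the grasp point (between the pads) lies grip_depth behind it (grip_depth is the distance from the TCP to the grasp point, in mm); z points along the fingers, y is the line along which they close (so a half turn about z gives the same grasp; the last joint's range is limited). The gripper opens to 85 mm and grips with 20 to 120 N. Pads are 22 mm wide; open, the fingers measure 114 mm over their backs; the gripper's body (76 mm by 85 mm) begins 54 mm behind the grasp point. The pads swing forward as they close: fully open they stand 13 mm farther back than shut.
Start: joints at [-1.507, 0.313, 1.498, -0, 1.331, -0.223], TCP at [148.501, -503.566, 231.294] pointing down, gripper open.
Joint ranges: [-2.94, 2.94], [-0.97, 2.17], [0.19, 2.56], [-1.23, 4.37], [0.02, 3.11], [-2.88, 2.88]. Speed limits (rad/s): [2.39, 2.39, 3.01, 3.14, 3.14, 3.14].

INTERFACE

Orientations are given as a unit quaternion [w, x, y, z].
In Python, from rig import * gives the robot as it stands.
- The arm moves only by the tool servo_tool, never from a script. Its argument "commands" is a list of rows, each a list of 3 entries, a list of its own where there are three numbers: the gripper command: -1 is fully open, 1 is shut, values between are in proportion, then the shift along the tool's x, y, z in m, then the turn, a rotation vector about the tool's x, y, z in units of 6 degrees (1.0 is 6 degrees). In form: [[grip, [dx, dy, dz], [ax, ay, az]], ...]. A call has 1 to 10 rows; each row shifts and turns the commanded pose from where the row before left it, along the tool's axes as they then stand; what a row does not reach is not made up. A row lasts 1/12 s, in which the tool goes at most 41.7 mm and 7.16 degrees, less where a joint would pass 70% of its speed; a pose out of reach is approached as far as the arm can. A call is refused whole if a number of a shift passes 0.0417 or a number of a turn 1, either way. A call with a gripper value outside its range is refused whole. The fingers move at their own pace and stop on an object; "squeeze" is the grip in N (left out, the last holds). Time passes only in rows, so rows that do not move let the fingers close. It gives the time, the measured TCP pose, the force, the opening and the grip force at its end, in the units of the state.
- sense(): the state, without advancing time (a new reading comes with each control period).
- capture(name): name is "side" or "top" or "wrist"; returns a dict with "pixels" (420x560x3 uint8, red, green, blue), "z_map" (420x560 float32, mm along the optical axis (not along the pixel's ray), 0 where there is no reading), "fx", "fy", "cx", "cy" (pixels), "rvec" (rotation vector, rad) and "tvec" (3), from world to camera coordinates, as OpenCV has them; the wrist camera has in their place "T_tool_cam" (4x4, takes a point from camera to tool coordinates, whose origin is the TCP and whose axes are the flange's). Camera axes: x right, y down, z forward; pixel columns grow to the right and rows downward; lengths in mm; the calibration is good to about 2 mm. A picture is of the moment at which its call begins: read the wrist's pose just before it.
- finish_job(): hands the job in; it is judged then, once.
The state is a dict: "time_s": time; "joints": joint angles; "dq": joint speeds; "tau": joint torques, N m; "eef_pos": TCP position; "ee_rot": TCP orientation; "force": force on the tool from outside, world axes, zero at the start; "wrist_torque": the same for the moment, N m; "grip_width": opening from 0.0 (shut) to 1.0 (fully open); "grip_force": force on a finger pad.
Only numpy, scipy, OpenCV 4.12 (cv2) and the standard library are available. Lean on these libraries where they do the work, as an engineer would, in place of code of your own. Each camera call takes 0.05 s, during which the arm holds its last target. There are 200 camera calls.

TASK

The steel box grater has toppled against the end of the wooden tea box and leans there. By pushing alone, first stand it back upright on its own base, and once it stands by itself push it across the worktop, still upright, until its wide side stands flat against that end of the tea box. Push it only from the outside: do not grip it, reach inside it or lift it, do not knock it over, and leave the tea box and the other things on the worktop where they are.

Things in the scene. Friction and masses are not known exactly. Their poses are not given: they have to be found in the camera images.
- grater_base (a point): Centre of the underside of the hollow steel box grater. Its box is 94 mm along x, 64 mm along y, 172 mm high; a strap handle, 16 mm wide in y, arches along x up to 211 mm. z points from underside to handle, y to the tea box. 0.2 to 0.33 kg, centre of mass 90 mm up, friction about 0.6: pushed higher than 45 mm it may tip instead of slide.
- grater_edge (a point): Middle of the grater's upper edge on the tea box side (y +32, z +172 mm from the underside's centre). At the start the grater leans 33 degrees to the tea box, standing on its lower edge on that side; its side lies on the lid's edge and this upper edge overhangs the lid. Turned back to under 19 degrees it falls onto its base by itself.
- tea_box: Wooden tea box, lid shut, 0.9 kg, loose. Origin at the centre of its underside, z up. It reaches from x -84 to +70 mm and y -120 to +120 mm (the lid; walls 2 mm less), top 83 mm above the worktop. The grater leans on its -y end.
- tomato_tin: Bystander: low printed food tin, 75 mm across and 58 mm high, origin at the centre of its underside.
- ramekin: Bystander: small cream-coloured bowl, 95 mm across and 45 mm high, origin at the centre of its underside.
- kitchen_timer: Bystander: round wind-up kitchen timer, 63 mm across and 63 mm high, origin at the centre of its underside.

How it is judged (in metres and radians):
On the way:
1. the grater stands upright on its base (within 5 degrees), its near side still more than 20 mm short of the tea box (angle between grater_base's own z axis and vertical below 0.09 rad and height (world z) of grater_base below 0.006 m and y of grater_base in the frame of tea_box below -0.172 m), for 0.2 s.
At the end, for the whole second after the job is handed in: The grater stands upright (5 degrees), at rest, its wide side beside the end of the tea box that it leaned on: within 12 mm of the lid edge, turned at most 11 degrees from it, its middle between that end's corners. Tea box, tin, bowl and timer moved less than 30 mm each (angle between grater_base's own z axis and vertical below 0.09 rad and height (world z) of grater_base below 0.006 m and y of grater_base in the frame of tea_box between -0.164 and -0.145 m and x of grater_base in the frame of tea_box between -0.085 and 0.075 m and angle between the y axis of grater_base and the y axis of tea_box, either way round below 0.2 rad and angle between tea_box's own z axis and vertical below 0.05 rad and linear speed of box_grater below 0.02 m/s and distance of each of tea_box, tomato_tin, ramekin, kitchen_timer from where it was at the start of the episode below 0.03 m); the robot touches nothing.
It fails at once if the grater is gripped, or a finger is put inside it or through its handle ((x of the grasp point in the frame of grater_base between -0.0485 and 0.0485 m and y of the grasp point in the frame of grater_base between -0.0335 and 0.0335 m and z of the grasp point in the frame of grater_base between 0 and 0.165 m) or (x of the grasp point in the frame of grater_base between -0.05 and 0.05 m and y of the grasp point in the frame of grater_base between -0.011 and 0.011 m and z of the grasp point in the frame of grater_base between 0.165 and 0.222 m)).
It fails at once if the grater is lifted off the worktop (height (world z) of grater_base above 0.04 m or (height (world z) of grater_base above 0.014 m and angle between grater_base's own z axis and vertical below 0.12 rad)).
It fails at once if the grater is knocked over (angle between grater_base's own z axis and vertical above 1 rad).
It fails at once if the tea box is shifted by 30 mm or more (distance of tea_box from where it was at the start of the episode above 0.03 m).
It fails at once if a bystander (tin, bowl or timer) is moved by 30 mm or more (distance of any of tomato_tin, ramekin, kitchen_timer from where it was at the start of the episode above 0.03 m).
It also fails if it takes over 61 s, if anything falls off the work surface, if the arm or the gripper's body presses on something with over 40 N, if the wrist force passes 120 N, or if a joint passes its speed limit or range.

## Working session

There is one attempt and no reset: what is moved stays moved. The work goes in short steps, Python scripts to look and compute and a tool call to move; the robot and the scene stay as the last step left them, time stands still between calls to the robot, and variables do not carry over. Pictures are saved under pics/ and viewed, at most 10 in all, crops included, and the job is handed in when it is done.

Besides the shell and the picture viewer there is one more tool, called after "Request:" in YAML: its name, and indented under it one key for each argument. servo_tool: Moves the arm, as the interface text tells. Its arguments: {"type":"object","properties":{"commands":{"type":"array"},"squeeze":{"type":"number"}},"required":["commands"]}

```bash
mkdir -p pics; python3 - <<'E'
from rig import *
import cv2,numpy as np
s=sense();print(s['eef_pos'],s['ee_rot'],s['time_s'])
for n in('top','side'):
    c=capture(n);cv2.imwrite(f'pics/{n}0.png',c['pixels'][:,:,::-1]);np.savez(f'{n}0.npz',**c)
    R=cv2.Rodrigues(np.array(c['rvec']))[0];print(n,-R.T@np.array(c['tvec']).ravel(),R[2],c['fx'])
E
```

```text
[ 148.47331327 -503.29492447  230.74250783] [-6.41214774e-04  9.89735241e-01  1.42911647e-01  5.79352936e-05] 0.0
top [ 398.38390801   51.92889485 1185.60758933] [ 0.11880817 -0.00385441 -0.99290975] 427.7862295704631
side [-11.71327912 798.654274   602.79079908] [ 0.51280784 -0.7242676  -0.46093878] 396.2560346687352
```

View pics/top0.png

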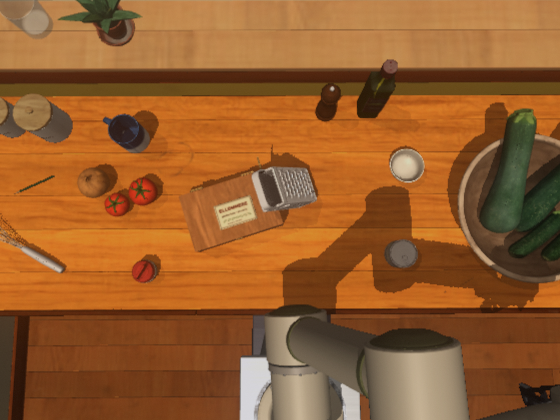

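View pics/side0.png

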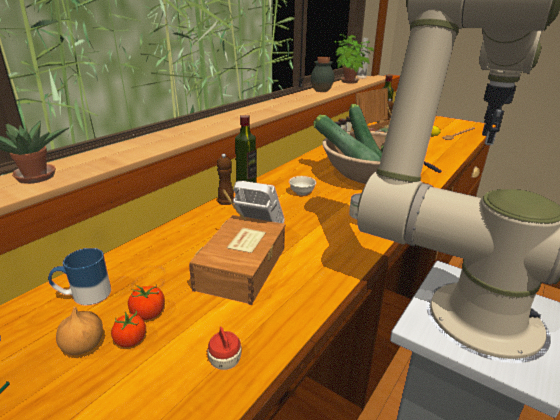

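Top view: tea box with its lid around (232,212), the grater at (285,187) leaning left onto its end, ramekin (407,165), tin (403,255), timer (142,271). Next I take coordinates from depth.

```bash
cat > h.py <<'E'
import numpy as np,cv2
def world(c):
    R=cv2.Rodrigues(np.array(c['rvec']))[0];t=np.array(c['tvec']).ravel()
    z=c['z_map'];v,u=np.indices(z.shape)
    P=np.stack([(u-c['cx'])/c['fx']*z,(v-c['cy'])/c['fy']*z,z],-1)
    W=(P-t)@R; W[z==0]=np.nan; return W
def teaframe(W,hsv):
    pass
E
python3 - <<'E'
from h import *
c=np.load('top0.npz');W=world(c);hsv=cv2.cvtColor(c['pixels'],cv2.COLOR_RGB2HSV)
print('table z',np.nanmedian(W[100:300,330:370,2]))
def comp(m,seed):
    n,l=cv2.connectedComponents(m.astype(np.uint8));return l==l[seed[1],seed[0]]
m=(abs(W[...,2]-83)<6);m=comp(m,(240,240));r=cv2.minAreaRect(W[m][:,:2].astype(np.float32));print('lid',m.sum(),r,np.nanmedian(W[m][:,2]));print(cv2.boxPoints(r))
for n,s in dict(ram=(407,150),tin=(403,255),timer=(142,271)).items():
    m=comp(W[...,2]>15,s);p=W[m];print(n,m.sum(),np.nanmin(p,0),np.nanmax(p,0))
# grater: low saturation
m=(hsv[...,1]<90)&(W[...,2]>20);m=comp(m,(297,185));p=W[m];print('gr',m.sum(),p.min(0),p.max(0))
for q in[(262,190),(285,185),(295,185),(305,185),(313,190),(305,200),(300,172),(318,195),(310,170)]:print(q,W[q[1],q[0]].round(),hsv[q[1],q[0]])
cv2.imwrite('pics/crop.png',cv2.resize(c['pixels'][150:270,170:330,::-1],None,fx=5,fy=5,interpolation=cv2.INTER_CUBIC))
E
```

```text
table z -0.5702973941162484
lid 228252 ((-56.6844482421875, 37.5035400390625), (2225.947021484375, 1515.593994140625), 64.18647766113281) 1.325254038859873
[[-1223.5027   -634.43524]
 [  140.8594  -1294.3909 ]
 [ 1110.1338    709.4423 ]
 [ -254.2283   1369.398  ]]
ram 592 [ 617.62820764 -343.61435402   15.01859114] [ 710.25000206 -248.90194067   49.14487168]
tin 732 [ 386.37549936 -310.33293404   15.70157193] [ 460.06893955 -234.70847586   61.67291182]
timer 469 [349.84041505 384.92429158  15.04805472] [411.13672218 444.09312815  68.63351101]
gr 1891 [525.25604207 -46.92798739  20.20881577] [654.29819197 118.52734097 201.06384571]
(262, 190) [569.  93. 196.] [ 14  48 174]
(285, 185) [589.  38. 151.] [ 13  62 111]
(295, 185) [595.  13. 118.] [ 19  29 167]
(305, 185) [602. -15.  76.] [ 15  52 153]
(313, 190) [595. -39.  40.] [ 15  67 118]
(305, 200) [560. -14.  89.] [ 14  60 135]
(300, 172) [639.  -3.  66.] [ 13  45 148]
(318, 195) [587. -56.   3.] [ 13 210 163]
(310, 170) [659. -34.   1.] [ 12 209 143]
```

View pics/crop.png

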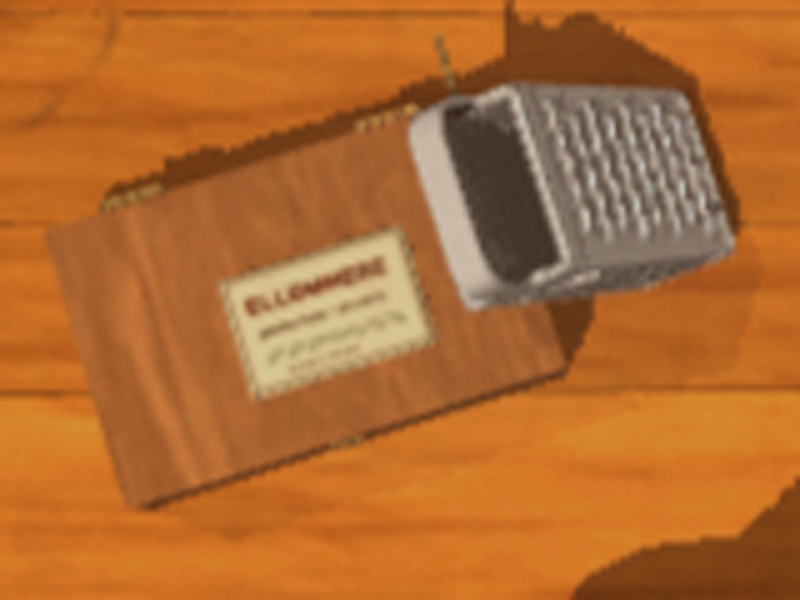

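The crop shows the lid corners at (45,235), (130,508) and (565,375). The grater's handle is at about (435,205), and its upper edge overhangs the lid. The grater looks slightly yawed relative to the box.

```bash
cat >> h.py <<'E'
from scipy.spatial.transform import Rotation as Ro
def lidrect(c):
    W=world(c);hsv=cv2.cvtColor(c['pixels'],cv2.COLOR_RGB2HSV)
    v,u=np.indices(W.shape[:2])
    m=(abs(W[...,2]-83)<8)&(u>170)&(u<300)&(v>160)&(v<260)&(hsv[...,1]>95)
    m=cv2.morphologyEx(m.astype(np.uint8),cv2.MORPH_OPEN,np.ones((3,3)))
    n,l,st,_=cv2.connectedComponentsWithStats(m);k=1+np.argmax(st[1:,4]);return cv2.minAreaRect(W[l==k][:,:2].astype(np.float32)),np.nanmedian(W[l==k][:,2])
E
python3 - <<'E'
from h import *
c=np.load('top0.npz');W=world(c);hsv=cv2.cvtColor(c['pixels'],cv2.COLOR_RGB2HSV)
r,z=lidrect(c);b=cv2.boxPoints(r);print(r,z,b)
# tea frame: y axis from -y end to +y end (world +y-ish)
a=np.deg2rad(r[2]);cands=[np.array([np.cos(a+k*np.pi/2),np.sin(a+k*np.pi/2)]) for k in range(4)]
ey=max(cands,key=lambda v:v[1]);ex=np.array([ey[1],-ey[0]])
C=np.array(r[0]);pr=(b-C);print('ey',ey,'ext x',np.ptp(pr@ex),'ext y',np.ptp(pr@ey))
O=C+7*ex;print('origin',O)
G=np.array([ex,ey]);
v,u=np.indices(W.shape[:2]);m=(hsv[...,1]<95)&(W[...,2]>12)&(u>250)&(u<322)&(v>160)&(v<215)
P=W[m];L=np.c_[(P[:,:2]-O)@G.T,P[:,2]]
for lo in range(10,210,20):
    q=L[(L[:,2]>=lo)&(L[:,2]<lo+20)]
    if len(q):print(lo,len(q),'x',np.percentile(q[:,0],[2,50,98]).round(),'y',np.percentile(q[:,1],[2,50,98]).round())
# outer inclined face plane: z-vs-(x,y) fit on face points
q=L[(L[:,1]>-190)&(L[:,1]<-110)&(L[:,2]>40)&(L[:,2]<130)]
for _ in range(5):
    A=np.c_[q[:,:2],np.ones(len(q))];s=np.linalg.lstsq(A,q[:,2],rcond=None)[0];e=abs(A@s-q[:,2]);q=q[e<max(4,np.median(e)*2)]
n=np.array([-s[0],-s[1],1]);n/=np.linalg.norm(n);print('n',n,len(q),'tilt',np.degrees(np.arccos(n[2])),'yaw of face',np.degrees(np.arctan2(n[0],-n[1])))
np.savez('tea.npz',O=O,ex=ex,ey=ey)
E
```

```text
((539.6740112304688, 180.56344604492188), (160.44964599609375, 237.8878631591797), 17.937089920043945) 81.72054574875325 [[426.71704  269.0191  ]
 [499.97998   42.693714]
 [652.631     92.10779 ]
 [579.36804  318.43317 ]]
ey [-0.30797256  0.95139524] ext x 160.4496167588392 ext y 237.88787834237658
origin [546.33377791 182.71925396]
10 14 x [-49. -49. -48.] y [-203. -185. -164.]
30 118 x [-49. -16.  40.] y [-228. -223. -161.]
50 155 x [-49. -13.  42.] y [-219. -212. -135.]
70 258 x [-49.  -9.  40.] y [-209. -195.  -50.]
90 198 x [-49.  -9.  41.] y [-194. -184. -108.]
110 265 x [-49.  -3.  41.] y [-180. -166.  -96.]
130 269 x [-50.  -6.  42.] y [-169. -157.  -82.]
150 229 x [-50.  -5.  44.] y [-157. -144.  -98.]
170 276 x [-50.  -8.  45.] y [-140. -131.  -78.]
190 209 x [-43.  -4.  40.] y [-96. -89. -80.]
n [-0.09573731  0.0850642   0.99176532] 268 tilt 7.357994716258511 yaw of face -131.62162661993008
```

Request:
servo_tool:
  commands:
    - [0.2, [0.0287, -0.0253, -0.0015], [0, 0, 0]]
    - [0.2, [0.0287, -0.0253, -0.0015], [0, 0, 0]]
    - [0.2, [0.0287, -0.0253, -0.0015], [0, 0, 0]]
    - [0.2, [0.0287, -0.0253, -0.0015], [0, 0, 0]]
    - [0.2, [0.0287, -0.0253, -0.0015], [0, 0, 0]]
    - [0.2, [0.0287, -0.0253, -0.0015], [0, 0, 0]]
    - [0.2, [0.0287, -0.0253, -0.0015], [0, 0, 0]]
    - [0.2, [0.0287, -0.0253, -0.0015], [0, 0, 0]]
    - [0.2, [0.0287, -0.0253, -0.0015], [0, 0, 0]]
    - [0.2, [0.0287, -0.0253, -0.0015], [0, 0, 0]]

```text
time_s: 0.93
eef_pos: [352.7, -177.9, 246.4]
ee_rot: [0.0, 0.99, 0.143, 0.0]
force: [0.4, -0.5, 0.9]
grip_width: 0.401
grip_force: 0.0
```

Request:
servo_tool:
  commands:
    - [0.2, [0.0287, -0.0253, -0.0015], [0, 0, 0]]
    - [0.2, [0.0287, -0.0253, -0.0015], [0, 0, 0]]
    - [0.2, [0.0287, -0.0253, -0.0015], [0, 0, 0]]
    - [0.2, [0.0287, -0.0253, -0.0015], [0, 0, 0]]
    - [0.2, [0.0287, -0.0253, -0.0015], [0, 0, 0]]
    - [0.2, [0.0287, -0.0253, -0.0015], [0, 0, 0]]
    - [0.2, [0.0287, -0.0253, -0.0015], [0, 0, 0]]
    - [0.2, [0.0287, -0.0253, -0.0015], [0, 0, 0]]
    - [0.2, [0.0287, -0.0253, -0.0015], [0, 0, 0]]
    - [0.2, [0.0287, -0.0253, -0.0015], [0, 0, 0]]

```text
time_s: 1.77
eef_pos: [556.4, 146.1, 261.0]
ee_rot: [0.0, 0.99, 0.143, -0.0]
force: [-0.1, -0.7, 0.4]
grip_width: 0.4
grip_force: 0.0
```

Request:
servo_tool:
  commands:
    - [0.2, [0, 0, 0], [0, 0, -1]]
    - [0.2, [0, 0, 0], [0, 0, -1]]
    - [0.2, [0, 0, 0], [0, 0, -1]]
    - [0.2, [0, 0, 0], [0, 0, -1]]
    - [0.2, [0, 0, 0], [0, 0, -1]]
    - [0.2, [0, 0, 0], [0, 0, -1]]
    - [0.2, [0, 0, 0], [0, 0, -1]]
    - [0.2, [0, 0, 0], [0, 0, -1]]
    - [0.2, [0, 0, 0], [0, 0, -1]]
    - [0.2, [0, 0, 0], [0, 0, -1]]

```text
time_s: 2.6
eef_pos: [555.8, 144.1, 260.9]
ee_rot: [-0.0, 0.784, 0.621, -0.0]
force: [0.3, -0.2, 0.4]
grip_width: 0.405
grip_force: 0.0
```

Request:
servo_tool:
  commands:
    - [0.2, [0, 0, 0], [0, 0, -1]]
    - [0.2, [0, 0, 0], [0, 0, -1]]
    - [0.2, [0, 0, 0], [0, 0, -1]]
    - [0.2, [0, 0, 0], [0, 0, -1]]
    - [0.2, [0, 0, 0], [0, 0, -1]]
    - [0.2, [0, 0, 0], [0, -1, 0]]
    - [0.2, [0, 0, 0], [0, -1, 0]]
    - [0.2, [0, 0, 0], [0, -1, 0]]
    - [0.2, [0, 0, 0], [0, -1, 0]]
    - [0.2, [0, 0, 0], [0, -1, 0]]

```text
time_s: 3.43
eef_pos: [556.0, 144.4, 261.7]
ee_rot: [0.21, 0.578, 0.773, -0.156]
force: [-0.7, -0.4, 0.1]
grip_width: 0.398
grip_force: 0.0
```

```bash
cat >> h.py <<'E'
def rel(s,loc,tilt):
    t=np.load('tea.npz');ex,ey,O=t['ex'],t['ey'],t['O']
    R0=np.array([[ey[0],ex[0],0],[ey[1],ex[1],0],[0,0,-1]])
    Rg=Ro.from_matrix(R0)*Ro.from_euler('y',tilt,degrees=True)
    q=s['ee_rot'];Rc=Ro.from_quat([q[1],q[2],q[3],q[0]])
    p=np.array(s['eef_pos']);d=p[:2]-O;print('t',s['time_s'],'local now',(d@ex).round(1),(d@ey).round(1),p[2].round(1),'F',np.array(s['force']).round(1),'grip',s['grip_width'],'J',np.round(s['joints'],2))
    g=np.r_[O+loc[0]*ex+loc[1]*ey,loc[2]]
    print('shift tool mm',Rc.inv().apply(g-p).round(1),'turn',(np.degrees((Rc.inv()*Rg).as_rotvec())/6).round(2))
E
python3 -c "
from rig import *
from h import *
rel(sense(),[-3,-40,133],-30)"
```

```text
t 3.4333 local now -2.6 -39.4 261.7 F [-0.7 -0.4  0.1] grip 0.3978122479948179 J [ 0.28  0.45  1.32 -0.54  1.4   0.09]
shift tool mm [ 64.4  -0.5 111.4] turn [-0.11  0.05 -0.22]
```

Request:
servo_tool:
  commands:
    - [0.2, [0.0105, 0, 0.0186], [0, 0, -0.2]]
    - [0.2, [0.0105, 0, 0.0186], [-0.1, 0, 0]]
    - [0.2, [0.0105, 0, 0.0186], [0, 0, 0]]
    - [0.2, [0.0105, 0, 0.0186], [0, 0, 0]]
    - [0.2, [0.0105, 0, 0.0186], [0, 0, 0]]
    - [0.2, [0.0105, 0, 0.0186], [0, 0, 0]]
    - [0.2, [0, 0, 0], [0, 0, 0]]

```text
time_s: 4.02
eef_pos: [554.0, 142.3, 128.8]
ee_rot: [0.206, 0.569, 0.781, -0.156]
force: [-0.7, 0.3, -1.5]
grip_width: 0.399
grip_force: 0.0
```

```bash
python3 - <<'E'
from rig import *
from h import *
rel(sense(),[-3,-70,133],-30)
c=capture('side');cv2.imwrite('pics/s1.png',cv2.resize(c['pixels'][130:330,170:400,::-1],None,fx=3,fy=3))
E
```

```text
t 4.0167 local now -5.2 -40.8 128.8 F [-0.7  0.3 -1.5] grip 0.3991129500689138 J [ 0.27  0.57  1.49 -0.58  1.14  0.22]
shift tool mm [-27.4   2.2  11. ] turn [-0.09 -0.01  0.02]
```

View pics/s1.png

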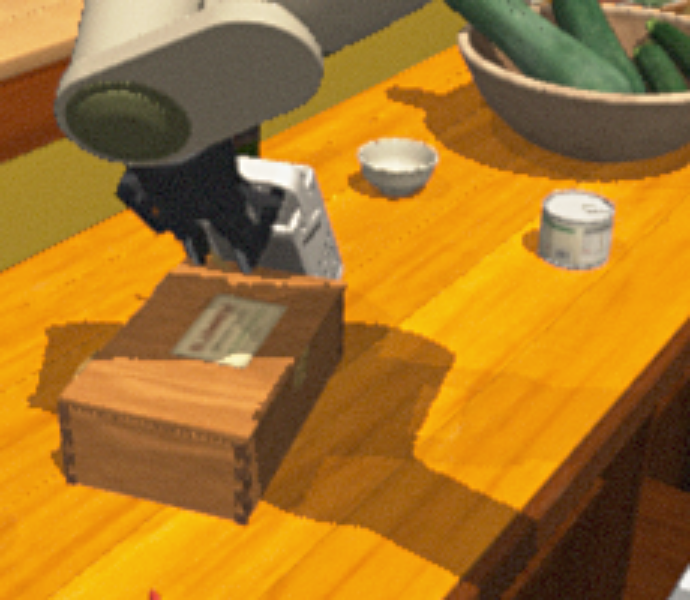

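The fingers sit above the lid (205–265, 250) on the overhang side of the grater, which still leans, so I start pushing.

Request:
servo_tool:
  commands:
    - [0.2, [-0.0047, 0.0004, 0.0018], [0, 0, 0]]
    - [0.2, [-0.0047, 0.0004, 0.0018], [0, 0, 0]]
    - [0.2, [-0.0047, 0.0004, 0.0018], [0, 0, 0]]
    - [0.2, [-0.0047, 0.0004, 0.0018], [0, 0, 0]]
    - [0.2, [-0.0047, 0.0004, 0.0018], [0, 0, 0]]
    - [0.2, [-0.0044, 0, 0.0004], [0, 0, 0]]
    - [0.2, [-0.0044, 0, 0.0004], [0, 0, 0]]
    - [0.2, [-0.0044, 0, 0.0004], [0, 0, 0]]
    - [0.2, [-0.0044, 0, 0.0004], [0, 0, 0]]
    - [0.2, [-0.0044, 0, 0.0004], [0, 0, 0]]

```text
time_s: 4.9
eef_pos: [571.7, 100.4, 146.7]
ee_rot: [0.209, 0.569, 0.78, -0.153]
force: [-0.6, 1.0, -0.1]
grip_width: 0.4
grip_force: 0.0
```

```bash
cat > g.py <<'E'
from rig import *
from h import *
def look():
    c=capture('top');W=world(c);hsv=cv2.cvtColor(c['pixels'],cv2.COLOR_RGB2HSV);t=np.load('tea.npz')
    v,u=np.indices(W.shape[:2]);m=(hsv[...,1]<95)&(W[...,2]>12)&(u>230)&(u<350)&(v>150)&(v<235)
    P=W[m];d=P[:,:2]-t['O'];L=np.c_[d@t['ex'],d@t['ey'],P[:,2]]
    for lo in range(10,230,20):
        q=L[(L[:,2]>=lo)&(L[:,2]<lo+20)]
        if len(q)>5:print(lo,len(q),'x',np.percentile(q[:,0],[2,98]).round(),'y',np.percentile(q[:,1],[2,50,98]).round())
    return c
E
python3 - <<'E'
from g import *
rel(sense(),[-3,-110,152],-30);look()
E
```

```text
t 4.9 local now -1.2 -86.2 146.7 F [-0.6  1.  -0.1] grip 0.39958932238243505 J [ 0.19  0.54  1.49 -0.58  1.12  0.14]
shift tool mm [-23.3  -1.7   7.3] turn [-0.02 -0.   -0.02]
10 15 x [-50. -48.] y [-215. -189. -164.]
30 114 x [-49.  40.] y [-228. -223. -158.]
50 170 x [-49.  42.] y [-219. -212. -134.]
70 352 x [-49.  40.] y [-208. -134.   -2.]
90 328 x [-48.  41.] y [-197. -154. -108.]
110 323 x [-49.  41.] y [-180. -128.  -96.]
130 258 x [-50.  42.] y [-169. -157.  -82.]
150 237 x [-50.  44.] y [-158. -144.  -89.]
170 292 x [-50.  44.] y [-140. -130.  -76.]
190 233 x [-44.  40.] y [-96. -88. -58.]
210 25 x [-63.  46.] y [-64. -51. -33.]
```

The grater hasn't moved, and the tip has risen too close to the edge height. I'll back off, go lower and push again.

Request:
servo_tool:
  commands:
    - [0.2, [0.0086, 0, -0.005], [0, 0, 0]]
    - [0.2, [0.0086, 0, -0.005], [0, 0, 0]]
    - [0.2, [0.0086, 0, -0.005], [0, 0, 0]]
    - [0.2, [0.004, 0, 0.007], [0, 0, 0]]
    - [0.2, [0.004, 0, 0.007], [0, 0, 0]]
    - [0.2, [0.004, 0, 0.007], [0, 0, 0]]
    - [0.2, [0, 0, 0], [0, 0, 0]]
    - [0.2, [0, 0, 0], [0, 0, 0]]

```text
time_s: 5.62
eef_pos: [562.2, 128.7, 121.4]
ee_rot: [0.208, 0.569, 0.78, -0.154]
force: [-0.0, -0.7, -0.3]
grip_width: 0.399
grip_force: 0.0
```

```bash
python3 - <<'E'
from g import *
rel(sense(),[-3,-80,122],-30)
E
```

```text
t 5.6167 local now -1.5 -56.3 121.4 F [-0.  -0.7 -0.3] grip 0.39916632464448104 J [ 0.24  0.58  1.5  -0.59  1.11  0.21]
shift tool mm [-20.8  -1.4  11.3] turn [-0.04 -0.   -0.01]
```

Request:
servo_tool:
  commands:
    - [0.2, [-0.0035, 0, 0.002], [0, 0, 0]]
    - [0.2, [-0.0035, 0, 0.002], [0, 0, 0]]
    - [0.2, [-0.0035, 0, 0.002], [0, 0, 0]]
    - [0.2, [-0.0035, 0, 0.002], [0, 0, 0]]
    - [0.2, [-0.0035, 0, 0.002], [0, 0, 0]]
    - [0.2, [-0.0035, 0, 0.002], [0, 0, 0]]
    - [0.2, [-0.0035, 0, 0.002], [0, 0, 0]]
    - [0.2, [-0.0035, 0, 0.002], [0, 0, 0]]
    - [0.2, [-0.0035, 0, 0.002], [0, 0, 0]]
    - [0.2, [-0.0035, 0, 0.002], [0, 0, 0]]

```text
time_s: 6.45
eef_pos: [574.9, 90.3, 122.5]
ee_rot: [0.209, 0.569, 0.78, -0.153]
force: [0.6, 0.3, 0.1]
grip_width: 0.4
grip_force: 0.1
```

```bash
python3 - <<'E'
from g import *
rel(sense(),[-3,-110,140],-30);look()
E
```

```text
t 6.45 local now -1.3 -96.8 122.5 F [0.6 0.3 0.1] grip 0.39951213939718394 J [ 0.17  0.57  1.51 -0.6   1.07  0.16]
shift tool mm [-20.2  -1.7  -8.6] turn [-0.02 -0.   -0.02]
10 19 x [-50.  22.] y [-232. -193. -161.]
30 115 x [-49.  38.] y [-231. -225. -153.]
50 223 x [-49.  40.] y [-223. -193. -143.]
70 271 x [-49.  42.] y [-214. -178.  -58.]
90 260 x [-49.  41.] y [-198. -139. -121.]
110 217 x [-49.  41.] y [-189. -178. -116.]
130 210 x [-51.  41.] y [-181. -170.  -91.]
150 284 x [-50.  42.] y [-170. -155.  -83.]
170 237 x [-50.  44.] y [-156. -148.  -73.]
190 352 x [-58.  50.] y [-114. -103.  -43.]
210 107 x [-64.  56.] y [-63. -47. -37.]
```

Request:
servo_tool:
  commands:
    - [0.2, [-0.0042, 0, 0.0008], [0, 0, 0]]
    - [0.2, [-0.0042, 0, 0.0008], [0, 0, 0]]
    - [0.2, [-0.0042, 0, 0.0008], [0, 0, 0]]
    - [0.2, [-0.0042, 0, 0.0008], [0, 0, 0]]
    - [0.2, [-0.0042, 0, 0.0008], [0, 0, 0]]
    - [0.2, [-0.0042, 0, 0.0008], [0, 0, 0]]

```text
time_s: 7.0
eef_pos: [582.3, 67.1, 131.1]
ee_rot: [0.209, 0.569, 0.78, -0.153]
force: [-0.3, -0.4, -0.4]
grip_width: 0.4
grip_force: 0.0
```

```bash
python3 - <<'E'
from g import *
rel(sense(),[-3,-110,140],-30);look()
E
```

```text
t 7.0 local now -1.3 -121.1 131.1 F [-0.3 -0.4 -0.4] grip 0.4003478680989845 J [ 0.13  0.56  1.51 -0.6   1.06  0.11]
shift tool mm [  5.1  -1.7 -13.2] turn [-0.03 -0.   -0.02]
10 57 x [-50.  40.] y [-236. -189. -170.]
30 110 x [-49.  41.] y [-232. -189. -164.]
50 104 x [-49.  41.] y [-226. -195. -159.]
70 83 x [-49.  41.] y [-221. -216. -154.]
90 89 x [-49.  41.] y [-215. -207. -149.]
110 100 x [-49.  41.] y [-209. -203. -142.]
130 159 x [-51.  41.] y [-203. -177. -122.]
150 320 x [-50.  41.] y [-193. -128. -113.]
170 195 x [-51.  44.] y [-185. -179. -110.]
190 198 x [-50.  40.] y [-150. -136. -128.]
210 258 x [-63.  56.] y [-148. -136.  -64.]
```

Request:
servo_tool:
  commands:
    - [0.2, [-0.0042, 0, 0.0008], [0, 0, 0]]
    - [0.2, [-0.0042, 0, 0.0008], [0, 0, 0]]
    - [0.2, [0, 0, 0], [0, 0, 0]]
    - [0.2, [0, 0, 0], [0, 0, 0]]
    - [0.2, [0, 0, 0], [0, 0, 0]]
    - [0.2, [0, 0, 0], [0, 0, 0]]
    - [0.2, [0, 0, 0], [0, 0, 0]]
    - [0.2, [0, 0, 0], [0, 0, 0]]

```text
time_s: 7.72
eef_pos: [584.6, 60.0, 133.6]
ee_rot: [0.209, 0.569, 0.78, -0.153]
force: [-0.6, -0.4, -0.0]
grip_width: 0.402
grip_force: 0.0
```

```bash
python3 - <<'E'
from g import *
rel(sense(),[-3,-60,140],-30);look()
E
```

```text
t 7.7167 local now -1.4 -128.5 133.6 F [-0.6 -0.4 -0. ] grip 0.40178401854078566 J [ 0.12  0.55  1.5  -0.6   1.06  0.1 ]
shift tool mm [ 56.2  -1.8 -39.8] turn [-0.03 -0.   -0.02]
10 39 x [-49.  41.] y [-233. -213. -177.]
30 37 x [-49.  41.] y [-234. -208. -176.]
50 48 x [-49.  41.] y [-228. -208. -173.]
70 41 x [-49.  41.] y [-225. -194. -169.]
90 43 x [-49.  41.] y [-224. -187. -168.]
110 36 x [-49.  41.] y [-223. -180. -165.]
130 77 x [-51.  41.] y [-227. -184. -131.]
150 108 x [-51.  41.] y [-225. -166. -121.]
170 260 x [-51.  44.] y [-220. -199. -118.]
190 69 x [-51.  41.] y [-192. -182. -175.]
210 353 x [-62.  51.] y [-192. -180.  -73.]
```

Request:
servo_tool:
  commands:
    - [0.2, [0.007, 0, -0.005], [0, 0, 0]]
    - [0.2, [0.014, 0, -0.01], [0, 0, 0]]
    - [0.2, [0.014, 0, -0.01], [0, 0, 0]]
    - [0.2, [0.014, 0, -0.01], [0, 0, 0]]
    - [0.2, [0.007, 0, -0.005], [0, 0, 0]]
    - [0.2, [0, 0, 0], [0, 0, 0]]

```text
time_s: 8.27
eef_pos: [563.4, 126.9, 140.5]
ee_rot: [0.209, 0.568, 0.781, -0.153]
force: [0.5, -0.5, -0.4]
grip_width: 0.4
grip_force: 0.0
```

```bash
python3 - <<'E'
from g import *
rel(sense(),[-3,-60,340],0);c=look()
cv2.imwrite('pics/t2.png',cv2.resize(c['pixels'][140:270,170:330,::-1],None,fx=4,fy=4))
E
```

```text
t 8.2667 local now -1.0 -58.4 140.5 F [ 0.5 -0.5 -0.4] grip 0.4002402847755621 J [ 0.24  0.55  1.48 -0.58  1.14  0.19]
shift tool mm [-101.1   -2.2 -171.9] turn [-0.01  5.   -0.  ]
10 39 x [-49.  40.] y [-231. -183. -175.]
30 45 x [-49.  40.] y [-232. -177. -175.]
50 42 x [-49.  40.] y [-232. -180. -175.]
70 57 x [-49.  40.] y [-236. -192. -175.]
90 84 x [-49.  41.] y [-236. -204. -175.]
110 84 x [-51.  41.] y [-236. -206. -176.]
130 93 x [-51.  41.] y [-237. -200. -175.]
150 121 x [-51.  41.] y [-237. -203.  -53.]
170 258 x [-51.  44.] y [-240. -196.  -48.]
190 140 x [-51.  40.] y [-218. -209. -199.]
210 222 x [-63.  32.] y [-217. -206.   -5.]
```

View pics/t2.png

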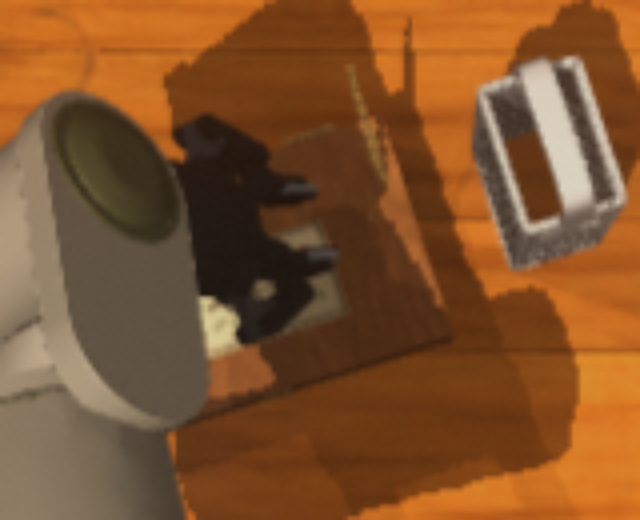

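The grater stands upright at local y about -207, 55 mm short of the box, and the box hasn't moved. Its opening and handle are at (550,150). Next I go over it to its far side.

Request:
servo_tool:
  commands:
    - [0.2, [-0.0202, 0, -0.0344], [0, 0, 0]]
    - [0.2, [-0.0202, 0, -0.0344], [0, 0, 0]]
    - [0.2, [-0.0202, 0, -0.0344], [0, 0, 0]]
    - [0.2, [-0.0202, 0, -0.0344], [0, 0, 0]]
    - [0.2, [-0.0202, 0, -0.0344], [0, 0, 0]]
    - [0.2, [0, 0, 0], [0, 1, 0]]
    - [0.2, [0, 0, 0], [0, 1, 0]]
    - [0.2, [0, 0, 0], [0, 1, 0]]
    - [0.2, [0, 0, 0], [0, 1, 0]]
    - [0.2, [0, 0, 0], [0, 1, 0]]

```text
time_s: 9.15
eef_pos: [564.8, 122.9, 340.5]
ee_rot: [-0.002, 0.59, 0.808, 0.001]
force: [-0.4, 0.4, 0.6]
grip_width: 0.395
grip_force: 0.0
```

Request:
servo_tool:
  commands:
    - [0.2, [-0.036, 0, 0], [0, 0, 0]]
    - [0.2, [-0.036, 0, 0], [0, 0, 0]]
    - [0.2, [-0.036, 0, 0], [0, 0, 0]]
    - [0.2, [-0.036, 0, 0], [0, 0, 0]]
    - [0.2, [-0.036, 0, 0], [0, 0, 0]]
    - [0.2, [-0.036, 0, 0], [0, 0, 0]]
    - [0.2, [-0.036, 0, 0], [0, 0, 0]]
    - [0.2, [0, 0, 0], [0, 1, 0]]
    - [0.2, [0, 0, 0], [0, 1, 0]]
    - [0.2, [0, 0, 0], [0, 1, 0]]

```text
time_s: 9.98
eef_pos: [641.1, -117.8, 340.1]
ee_rot: [-0.128, 0.583, 0.797, 0.093]
force: [0.3, 0.8, -0.4]
grip_width: 0.399
grip_force: 0.0
```

Request:
servo_tool:
  commands:
    - [0.2, [0, 0, 0], [0, 1, 0]]
    - [0.2, [0, 0, 0], [0, 1, 0]]
    - [0.2, [0, 0, 0], [0, 1, 0]]
    - [0.2, [0, 0, 0], [0, 0.7, 0]]
    - [0.2, [0, 0, 0], [0, 0, 0]]

```text
time_s: 10.4
eef_pos: [641.4, -119.2, 336.5]
ee_rot: [-0.281, 0.555, 0.756, 0.203]
force: [1.1, -0.5, -0.8]
grip_width: 0.401
grip_force: 0.0
```

```bash
python3 - <<'E'
from g import *
rel(sense(),[-4,-300,20],40)
E
```

```text
t 10.4 local now -2.6 -316.5 336.5 F [ 1.1 -0.5 -0.8] grip 0.4007188458481242 J [-0.54  0.89  0.45  0.6   2.28 -0.56]
shift tool mm [-1.932e+02  1.000e-01  2.512e+02] turn [ 0.01 -0.09 -0.08]
```

Request:
servo_tool:
  commands:
    - [0.2, [-0.025, 0, 0.0297], [0, 0, 0]]
    - [0.2, [-0.025, 0, 0.0297], [0, 0, 0]]
    - [0.2, [-0.025, 0, 0.0297], [0, 0, 0]]
    - [0.2, [-0.025, 0, 0.0297], [0, 0, 0]]
    - [0.2, [-0.025, 0, 0.0297], [0, 0, 0]]
    - [0.2, [-0.025, 0, 0.0297], [0, 0, 0]]
    - [0.2, [-0.025, 0, 0.0297], [0, 0, 0]]
    - [0.2, [-0.012, 0, 0.015], [0, 0, 0]]
    - [0.2, [0, 0, 0], [0, 0, 0]]

```text
time_s: 11.15
eef_pos: [638.6, -114.7, 44.4]
ee_rot: [-0.281, 0.554, 0.758, 0.2]
force: [-0.5, 0.6, -0.8]
grip_width: 0.399
grip_force: 0.0
```

```bash
python3 - <<'E'
from g import *
rel(sense(),[-4,-260,20],40)
look()
E
```

```text
t 11.15 local now -3.8 -311.4 44.4 F [-0.5  0.6 -0.8] grip 0.39942528199273203 J [-0.53  1.04  0.91  0.45  1.74 -0.89]
shift tool mm [23.3 -0.1 51.9] turn [-0.04 -0.06 -0.05]
10 24 x [-49.  41.] y [-233. -203. -175.]
30 31 x [-49.  41.] y [-235. -204. -176.]
50 67 x [-49.  41.] y [-321. -232. -176.]
70 333 x [-49.  39.] y [-326.  -40.    2.]
90 64 x [-49.  40.] y [-310. -232. -175.]
110 73 x [-51.  41.] y [-236. -234. -175.]
130 99 x [-51.  41.] y [-236. -211. -175.]
150 100 x [-51.  41.] y [-236. -231. -174.]
170 217 x [-51.  44.] y [-239. -200. -174.]
190 165 x [-50.  40.] y [-216. -207. -198.]
210 163 x [-39.  30.] y [-216. -206. -198.]
```

Request:
servo_tool:
  commands:
    - [0.2, [0.0047, 0, 0.0104], [0, 0, 0]]
    - [0.2, [0.0047, 0, 0.0104], [0, 0, 0]]
    - [0.2, [0.0047, 0, 0.0104], [0, 0, 0]]
    - [0.2, [0.0047, 0, 0.0104], [0, 0, 0]]
    - [0.2, [0.0047, 0, 0.0104], [0, 0, 0]]
    - [0.2, [0.0023, 0, 0.0019], [0, 0, 0]]
    - [0.2, [0.0023, 0, 0.0019], [0, 0, 0]]
    - [0.2, [0.0023, 0, 0.0019], [0, 0, 0]]
    - [0.2, [0.0023, 0, 0.0019], [0, 0, 0]]
    - [0.2, [0.0023, 0, 0.0019], [0, 0, 0]]

```text
time_s: 12.03
eef_pos: [620.6, -52.3, 25.1]
ee_rot: [-0.277, 0.554, 0.759, 0.202]
force: [0.7, -0.6, 1.0]
grip_width: 0.401
grip_force: 0.0
```

Request:
servo_tool:
  commands:
    - [0.2, [0.0023, 0, 0.0019], [0, 0, 0]]
    - [0.2, [0.0023, 0, 0.0019], [0, 0, 0]]
    - [0.2, [0.0023, 0, 0.0019], [0, 0, 0]]
    - [0.2, [0.0023, 0, 0.0019], [0, 0, 0]]
    - [0.2, [0, 0, 0], [0, 0, 0]]

```text
time_s: 12.45
eef_pos: [616.6, -40.2, 24.7]
ee_rot: [-0.278, 0.554, 0.759, 0.202]
force: [0.4, -0.3, 0.1]
grip_width: 0.4
grip_force: 0.1
```

```bash
python3 - <<'E'
from g import *
rel(sense(),[-4,-200,20],40)
look()
E
```

```text
t 12.45 local now -1.8 -233.7 24.7 F [ 0.4 -0.3  0.1] grip 0.40048107614949136 J [-0.46  0.96  1.13  0.48  1.58 -0.89]
shift tool mm [22.7 -2.3 25.3] turn [ 0.01 -0.04 -0.03]
10 35 x [-49.  41.] y [-219. -175. -163.]
30 50 x [-49.  40.] y [-223. -180. -163.]
50 47 x [-49.  40.] y [-250. -196. -164.]
70 322 x [-49.  39.] y [-224.  -36.    3.]
90 153 x [-56.  51.] y [-297. -280. -164.]
110 156 x [-49.  41.] y [-300. -251. -164.]
130 115 x [-52.  41.] y [-296. -220. -163.]
150 191 x [-51.  41.] y [-307. -223. -163.]
170 228 x [-51.  43.] y [-228. -198. -163.]
190 151 x [-51.  41.] y [-205. -196. -187.]
210 174 x [-38.  30.] y [-205. -195. -187.]
```

Request:
servo_tool:
  commands:
    - [0.2, [0.0023, 0, 0.002], [0, 0, 0]]
    - [0.2, [0.0023, 0, 0.002], [0, 0, 0]]
    - [0.2, [0.0023, 0, 0.002], [0, 0, 0]]
    - [0.2, [0.0023, 0, 0.002], [0, 0, 0]]
    - [0.2, [0.0023, 0, 0.002], [0, 0, 0]]
    - [0.2, [0.0023, 0, 0.002], [0, 0, 0]]
    - [0.2, [0.0023, 0, 0.002], [0, 0, 0]]
    - [0.2, [0.0023, 0, 0.002], [0, 0, 0]]
    - [0.2, [0.0023, 0, 0.002], [0, 0, 0]]
    - [0.2, [0.0023, 0, 0.002], [0, 0, 0]]

```text
time_s: 13.33
eef_pos: [607.3, -11.4, 24.2]
ee_rot: [-0.278, 0.554, 0.758, 0.202]
force: [0.1, -1.3, 2.0]
grip_width: 0.397
grip_force: 1.2
```

Request:
servo_tool:
  commands:
    - [0.2, [0.0023, 0, 0.002], [0, 0, 0]]
    - [0.2, [0, 0, 0], [0, 0, 0]]
    - [0.2, [0, 0, 0], [0, 0, 0]]

```text
time_s: 13.58
eef_pos: [606.2, -8.4, 23.9]
ee_rot: [-0.278, 0.554, 0.758, 0.202]
force: [0.0, -0.2, 0.0]
grip_width: 0.402
grip_force: 0.0
```

```bash
python3 - <<'E'
from g import *
rel(sense(),[-4,-192,23],40)
c=look();r,z=lidrect(c);print(r)
W=world(c);t=np.load('tea.npz');d=W[...,:2]-t['O'];y=d@t['ey'];x=d@t['ex'];hsv=cv2.cvtColor(c['pixels'],cv2.COLOR_RGB2HSV)
m=(abs(W[...,2]-83)<6)&(y<-60)&(y>-150)&(hsv[...,1]>95)
for a in range(-80,70,20):
    q=m&(x>=a)&(x<a+20);print(a,q.sum(),y[q].min().round(1) if q.any() else '')
E
```

```text
t 13.5833 local now -1.9 -200.2 23.9 F [ 0.  -0.2  0. ] grip 0.401665942692181 J [-0.42  0.93  1.2   0.5   1.53 -0.89]
shift tool mm [ 5.7 -2.2  6. ] turn [ 0.   -0.04 -0.03]
10 40 x [-49.  41.] y [-190. -163. -130.]
30 57 x [-49.  41.] y [-210. -164. -130.]
50 79 x [-49.  40.] y [-216. -179. -130.]
70 267 x [-49.  40.] y [-218.  -35.    4.]
90 141 x [-55.  59.] y [-267. -190. -130.]
110 80 x [-51.  41.] y [-266. -189. -130.]
130 116 x [-51.  41.] y [-268. -189. -131.]
150 164 x [-51.  41.] y [-276. -190. -129.]
170 233 x [-51.  44.] y [-195. -167. -129.]
190 156 x [-50.  39.] y [-171. -162. -153.]
210 165 x [-40.  32.] y [-171. -162. -153.]
((541.193359375, 180.52125549316406), (158.3727569580078, 238.30255126953125), 17.60576057434082)
-80 17 -118.8
-60 78 -118.9
-40 141 -118.7
-20 173 -118.7
0 171 -119.5
20 165 -119.4
40 152 -149.4
60 71 -119.4
```

Request:
servo_tool:
  commands:
    - [0.2, [0.002, 0, 0.0017], [0, 0, 0]]
    - [0.2, [0.002, 0, 0.0017], [0, 0, 0]]
    - [0.2, [0.002, 0, 0.0017], [0, 0, 0]]
    - [0.2, [0, 0, 0], [0, 0, 0]]
    - [0.2, [0, 0, 0], [0, 0, 0]]
    - [0.2, [-0.003, 0, -0.0025], [0, 0, 0]]
    - [0.2, [-0.01, 0, -0.0084], [0, 0, 0]]
    - [0.2, [-0.02, 0, -0.0168], [0, 0, 0]]
    - [0.2, [-0.02, 0, -0.0168], [0, 0, 0]]
    - [0.2, [-0.02, 0, -0.0168], [0, 0, 0]]

```text
time_s: 14.47
eef_pos: [633.4, -93.3, 24.0]
ee_rot: [-0.278, 0.554, 0.759, 0.202]
force: [0.1, 0.0, 0.1]
grip_width: 0.401
grip_force: 0.0
```

Request:
servo_tool:
  commands:
    - [0.2, [0, 0, -0.03], [0, 0, 0]]
    - [0.2, [0, 0, -0.03], [0, 0, 0]]
    - [0.2, [0, 0, -0.02], [0, 0, 0]]
    - [0.2, [0, 0, 0], [0, 0, 0]]

```text
time_s: 14.8
eef_pos: [650.4, -144.5, 88.0]
ee_rot: [-0.275, 0.555, 0.759, 0.203]
force: [0.3, -1.3, 0.1]
grip_width: 0.403
grip_force: 0.0
```

```bash
python3 - <<'E'
from g import *
rel(sense(),[-4,-192,23],40)
c=look();r,z=lidrect(c);print(r)
cv2.imwrite('pics/t3.png',cv2.resize(c['pixels'][120:280,120:440,::-1],None,fx=2.5,fy=2.5))
E
```

```text
t 14.8 local now -1.8 -343.4 88.0 F [ 0.3 -1.3  0.1] grip 0.4032329135831055 J [-0.56  1.04  0.79  0.45  1.85 -0.86]
shift tool mm [ 74.4  -3.2 147. ] turn [ 0.06  0.01 -0.02]
10 27 x [-36.  41.] y [-182. -181. -122.]
30 29 x [-30.  41.] y [-182. -181. -122.]
50 36 x [-36.  41.] y [-182. -152. -122.]
70 303 x [-45.  40.] y [-182.  -34.    3.]
90 48 x [-49.  41.] y [-182. -177. -122.]
110 41 x [-49.  41.] y [-182. -176. -122.]
130 49 x [-49.  41.] y [-182. -178. -121.]
150 76 x [-49.  41.] y [-187. -173. -121.]
170 188 x [-49.  44.] y [-187. -138. -121.]
190 134 x [-48.  41.] y [-163. -153. -145.]
210 177 x [-40.  34.] y [-163. -154. -145.]
((539.7230834960938, 180.22035217285156), (159.4151611328125, 238.2100830078125), 17.51224708557129)
```

View pics/t3.png

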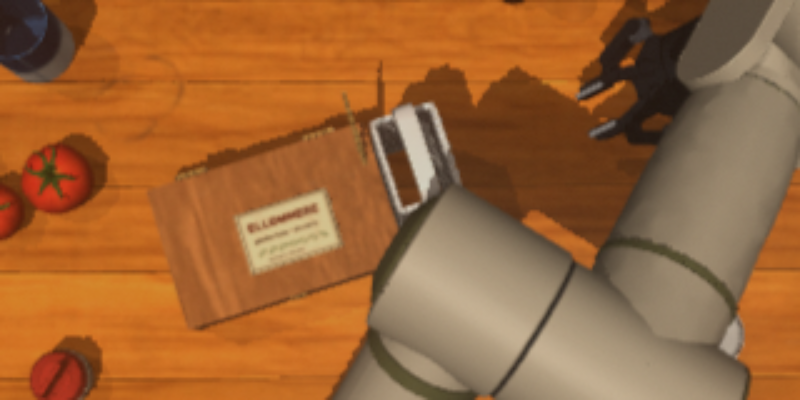

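The grater stands upright at (415,155), flat along the box's end. Its base is at y of about -154, with roughly a 2 mm gap, and the gripper is clear of it at (610,110). I'm handing it in.

```bash
python3 -c "
from rig import *
print(finish_job())"
```

```text
the job is handed in; nothing more can be done
None
```

I pushed the grater upright, then slid it across until its wide side stood about 2 mm from the end of the tea box. The last camera check showed it standing square to that end and the tea box unmoved; I didn't re-measure the tin, bowl and timer. The job is handed in; no verdict came back.

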